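# Rake the ferrite blocks level in the parts tray

## Task

Two ferrite blocks lie on top of the bed of blocks heaped at one end of the aluminium tray. Pick up the little rake, skim those two off onto the tray's bare floor so that all the blocks lie in one even layer, without touching those two with the gripper and without digging the tines down into the bed, then lay the rake back on the bench clear of the tray.

Things in the scene. Friction and masses are not known exactly. Their poses are not given: they have to be found in the camera images.
- rake_grip (a point): point on the centre line of the small hand rake's wooden handle (rake 140 g), near its centre of mass, 40 mm above the bench as it lies. Handle 16 mm wide, 15 thick, 195 long, butt 125 mm behind this point. The rake lies on tine tips and butt, so the handle rises 13 degrees to the head. Axes: x level, towards the head, y across, z up. A brush of like length lies nearby.
- rake_tines (a point): midpoint of the rake's line of tine tips, 60 mm ahead (+x) of and 40 mm below the grip point, same axes. The aluminium head is 104 mm wide (along y) and 10 mm thick, with six straight tines pointing down (-z), 12 mm gaps between them.
- tray: fixed tray with the heap, 248 x 138 mm, walls 4 thick, 24 high, floor 4 thick (a level, done tray stands to its left). Origin: centre of underside; x along its length to the heaped end, z up. Bed: six loose 28 mm blocks in two rows of three, x 43 to 102, y -45 to 45, tops at z 32; two more on top of it, tops at z 60. Floor from x -120 to 43 is bare. Tine tips at z 40 to 50 clear bed and walls.
- block_a_center (a point): centre of one of the two loose ferrite blocks lying on top of the bed in the tray (the one on the tray's -y side): a grey 28 mm block with rounded edges and a bore marked on two faces, 80 g. At the start its centre is 46 mm above the tray's underside; lying flat on the tray floor, on any face, it is at 18 mm.
- block_b_center (a point): centre of one of the two loose ferrite blocks lying on top of the bed in the tray (the one on the tray's +y side): a grey 28 mm block with rounded edges and a bore marked on two faces, 80 g. At the start its centre is 46 mm above the tray's underside; lying flat on the tray floor, on any face, it is at 18 mm.
Mind the look-alikes: they are no part of the job. What is shaped like the part that bears block_a_center but pink or turquoise is not meant.

How it is judged (in metres and radians):
On the way, in this order (a step that is already met when the one before it is completed fails the run):
1. the rake is lifted off the bench (height (world z) of rake_grip above 0.065 m), for 0.1 s.
2. both top blocks have come down flat onto the tray's bare floor (z of each of block_a_center, block_b_center in the frame of tray below 0.021 m and x of block_a_center in the frame of tray between -0.122 and 0.045 m and y of block_a_center in the frame of tray between -0.067 and 0.067 m and x of block_b_center in the frame of tray between -0.122 and 0.045 m and y of block_b_center in the frame of tray between -0.067 and 0.067 m), for 0.2 s.
At the end, for the whole second after the job is handed in: both blocks that were on top lie flat on the tray floor (centres less than 21 mm above the tray's underside), inside the tray and off the bed (tray x below 45 mm); the rake lies on the bench, its grip point lower than 55 mm and more than 110 mm from the tray's centre (all of step 2 and height (world z) of rake_grip below 0.055 m and horizontal distance between rake_grip and tray above 0.11 m); the robot touches nothing.
It fails at once if the gripper or arm touched one of the two top blocks (contact force between any of the fingers, the arm and block_a above 0.5 N or contact force between any of the fingers, the arm and block_b above 0.5 N).
It fails at once if the tines dug down into the bed (more than 10 mm below its top) (x of rake_tines in the frame of tray between 0.045 and 0.1 m and y of rake_tines in the frame of tray between -0.1 and 0.1 m and z of rake_tines in the frame of tray below 0.022 m).
It also fails if it takes over 48 s, if anything falls off the work surface, if the arm or the gripper's body presses on something with over 40 N, if the wrist force passes 120 N, or if a joint passes its speed limit or range.

## Robot

A 6-joint arm with a two-finger parallel gripper is mounted at the origin on the work surface. World frame = base frame: x ahead of the robot, y to its left, z up, the work surface at z = 0. Lengths are in m, angles in degrees, forces in N, time in s.
With the tool pointing down it reaches from about 0.4 to 0.825 m from the base axis. Payload 7 kg.
Tool frame: the origin (TCP) lies between the finger pads; the fingertips stand 19 mm ahead of it and the grasp point (between the pads) is the TCP; z points along the fingers, y is the line along which they close (so a half turn about z gives the same grasp; the last joint's range is limited). The gripper opens to 88 mm and grips with 3 to 60 N. Pads are 19 mm wide; open, the fingers measure 130 mm over their backs; the gripper's body (78 mm by 193 mm) begins 47 mm behind the grasp point.
Start: joints at [81.824, 20.546, 0.682, 0, -70.136, -16.507], TCP at [0.282, 0.613, 0.246] pointing down, gripper open.
Joint ranges: [-176.03, 176.03], [-82.01, 121.73], [-58.28, 71.71], [-173.87, 95.51], [-174.79, -0.11], [-173.66, 173.66]. Speed limits (degrees/s): [136.94, 136.94, 172.46, 180, 180, 180].

## Interface

Orientations are given as [roll, pitch, yaw] about the fixed x, y, z axes, in that order (R = Rz(yaw) Ry(pitch) Rx(roll)).
In Python, from plant import get_obs, snapshot, close_job, spot_in, spot_point gives the robot as it stands.
- The arm moves only by the tool play_rows, never from a script. Its argument "plan" is a list of rows, each a list of 6 numbers: the shift along the tool's x, y, z in cm, then the turn, a rotation vector about the tool's x, y, z in degrees. A call has 1 to 20 rows; each row shifts and turns the commanded pose from where the row before left it, along the tool's axes as they then stand; what a row does not reach is not made up. A row lasts 1/12 s, in which the tool goes at most 41.7 mm and 7.16 degrees, less where a joint would pass 70% of its speed; a pose out of reach is approached as far as the arm can. A call is refused whole if a number of a shift passes 4.17 or a number of a turn 7.16, either way. A call with a gripper value outside its range is refused whole. "grip" is the finger opening in cm, from 0 to 8.76, set as the call begins (left out, the last holds). The fingers move at their own pace and stop on an object; the grip force is fixed at half the most. Time passes only in rows, so rows that do not move let the fingers close. It gives the time, the measured TCP pose, the force, the opening and the grip force at its end, in the units of the state.
- get_obs(): the state, without advancing time (a new reading comes with each control period).
- snapshot(name): name is "scene" or "top" or "wrist"; returns a dict with "frame" (400x640x3 uint8, red, green, blue), "fx", "fy", "cx", "cy" (pixels), "position" and "attitude" of the camera in the world. Camera axes: x right, y down, z forward; pixel columns grow to the right and rows downward; lengths in m; the calibration is good to about 2 mm. A picture is of the moment at which its call begins. There is no depth.
- close_job(): hands the job in; it is judged then, once.
Trained networks look in the newest picture that a camera, given by its name, has taken for a name from the list of things; names that differ only in an ending like _2 or _b are one class to them, and where a whole thing is asked for, a point or a joint stands for the part that bears it (a point fixed in the world has none). Each returns a list of dicts, best first, with "score" (0 to 1); they miss things now and then, are a little off and sometimes report something else, mostly with a low value. They report only what shows in the picture. A call takes as long as a camera call. They do not tell look-alikes from the thing itself.
- spot_in(camera, thing): "position" ([x, y, z] in m, in world coordinates, good to about 4 mm: the middle of the surface that is visible of it).
- spot_point(camera, thing): "position" ([x, y, z] in m, in world coordinates, good to about 4 mm: a listed point, or the origin of a listed thing).
The state is a dict: "clock": time; "joint_pos": joint angles; "qvel": joint speeds; "tau": joint torques, N m; "tool_pos": TCP position; "orientation": TCP orientation; "force": force on the tool from outside, world axes, zero at the start; "moment": the same for the moment, N m; "opening": finger opening in m; "gripper_force": force on a finger pad.
Only numpy, scipy, OpenCV 4.12 (cv2) and the standard library are available. Lean on these libraries where they do the work, as an engineer would, in place of code of your own. Each camera call takes 0.05 s, during which the arm holds its last target. There are 200 camera calls.

## Working session

There is one attempt and no reset: what is moved stays moved. The work goes in short steps, Python scripts to look and compute and a tool call to move; the robot and the scene stay as the last step left them, time stands still between calls to the robot, and variables do not carry over. Pictures are saved under pics/ and viewed, at most 10 in all, crops included, and the job is handed in when it is done.

Besides the shell and the picture viewer there is one more tool, called after "Emit:" by a JSON object that holds its "method" and its "body", one argument or row to a line. play_rows: Moves the arm, as the interface text tells. Its arguments: {"type":"object","properties":{"plan":{"type":"array","items":{"type":"array","items":{"type":"number"}}},"grip":{"type":"number"}},"required":["plan"]}

```bash
mkdir -p pics
cat > h.py <<'E'
import numpy as np, cv2
from plant import *
from scipy.spatial.transform import Rotation as R
def snap(n,f=None):
    s=snapshot(n)
    if f: cv2.imwrite('pics/'+f,s['frame'][:,:,::-1])
    return s
E
python3 - <<'E'
from h import *
o=get_obs();print(o['clock'],o['tool_pos'],o['orientation'])
S={}
for c in ['scene','top']:
    s=snap(c,c+'0.png');print(c,s['position'],s['attitude'],s['fx'],s['fy'],s['cx'],s['cy'])
    for t in ['rake_grip','rake_tines','tray','block_a_center']:
        print(t,[(np.round(d['position'],3).tolist(),round(d['score'],2)) for d in spot_point(c,t)[:10]])
a=cv2.imread('pics/scene0.png');b=cv2.imread('pics/top0.png')
E
```

```text
0.0 [0.28169525 0.61291333 0.24463435] [ 1.79906947e+02 -8.50268556e-03 -2.46874060e+01]
scene [1.11894121 0.42661903 0.8742316 ] [-138.11714241   -0.23110719  131.50831035] 478.0710207160152 478.0710207160152 321.4125369678414 193.11325288039535
rake_grip [([0.463, -0.318, 0.039], 0.64)]
rake_tines [([0.477, -0.256, -0.002], 0.97)]
tray [([0.568, 0.053, -0.002], 0.66)]
block_a_center [([0.717, 0.146, 0.01], 0.68), ([0.633, 0.251, 0.013], 0.58), ([0.565, 0.126, 0.049], 0.5), ([0.538, 0.241, 0.015], 0.48)]
top [ 0.47132583 -0.04609781  0.87984636] [-173.10916011    1.32480979  -91.11174561] 447.9926267178593 447.9926267178593 321.0709229750463 198.7715853182044
rake_grip [([0.466, -0.316, 0.035], 0.56)]
rake_tines [([0.477, -0.262, 0.003], 0.95)]
tray [([0.564, 0.049, 0.002], 0.98)]
block_a_center [([0.629, 0.249, 0.014], 0.84), ([0.536, 0.244, 0.014], 0.73), ([0.717, 0.145, 0.014], 0.7), ([0.568, 0.127, 0.045], 0.68), ([0.568, 0.048, 0.003], 0.58)]
```

View pics/top0.png

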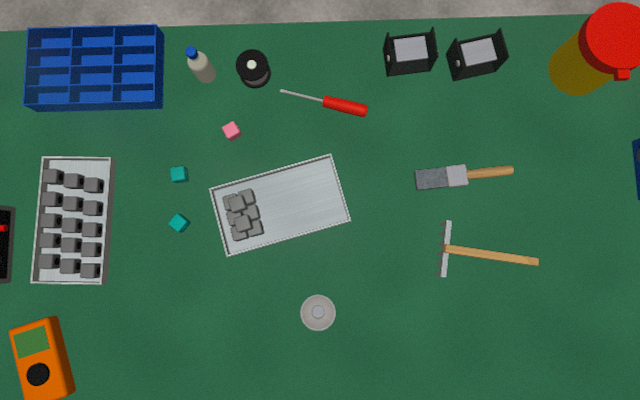

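View pics/scene0.png

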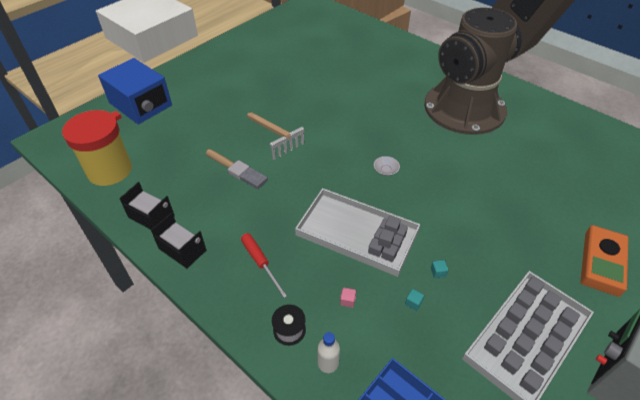

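The top picture shows candidates for the rake: the rake with its head at (446,248) and handle butt at (538,262), and the brush at (465,175). The aluminium head with tines (scene (288,143)) is the rake. For the blocks: two dark grey blocks on the heap near (235,202) and (242,223). The pink (231,130) and turquoise (178,174) and (178,222) cubes are look-alikes. The tray in question is at (280,205), and the done tray is at (72,220).

```bash
python3 - <<'E'
from h import *
a=cv2.imread('pics/top0.png')
c1=cv2.resize(a[145:265,200:360],None,fx=5,fy=5,interpolation=cv2.INTER_CUBIC)[:600]
cv2.imwrite('pics/tray_crop.png',c1)
c2=cv2.resize(a[210:290,430:550],None,fx=5,fy=5,interpolation=cv2.INTER_CUBIC)
cv2.imwrite('pics/rake_crop.png',c2)
E
cat >> h.py <<'E'
def unproj(s,uv,z):
    M=R.from_euler('xyz',s['attitude'],degrees=True).as_matrix()
    d=M@np.array([(uv[0]-s['cx'])/s['fx'],(uv[1]-s['cy'])/s['fy'],1]);p=np.array(s['position'])
    return p+d*(z-p[2])/d[2]
E
python3 - <<'E'
from h import *
s=snap('top')
for n,uv,z in [('c1',(210,188),.024),('c2',(331,155),.024),('c3',(350,220),.024),('c4',(227,256),.024),('headtop',(450,221),.045),('headbot',(443,276),.045),('butt',(538,262),.013),('neck',(447,248),.055)]: print(n,unproj(s,uv,z).round(4))
E
```

```text
c1 [0.601  0.1869 0.024 ]
c2 [ 0.6605 -0.0493  0.024 ]
c3 [ 0.5331 -0.0828  0.024 ]
c4 [0.4693 0.153  0.024 ]
headtop [ 0.5258 -0.267   0.045 ]
headbot [ 0.4255 -0.2489  0.045 ]
butt [ 0.4466 -0.437   0.013 ]
neck [ 0.4761 -0.2563  0.055 ]
```

View pics/tray_crop.png

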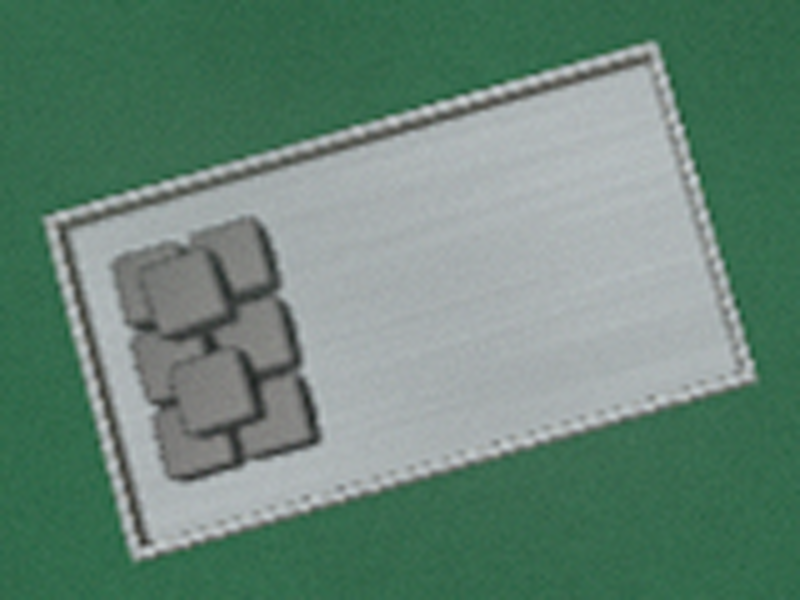

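View pics/rake_crop.png

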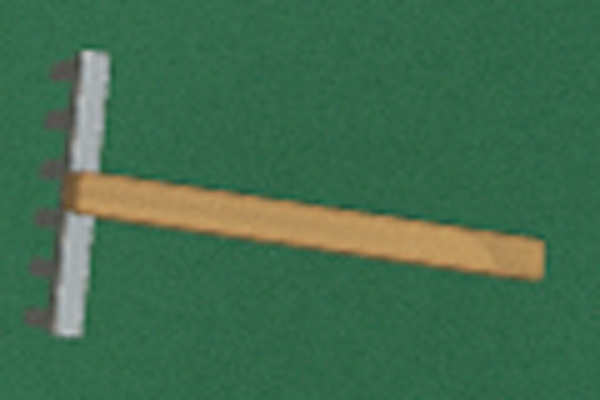

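The crops confirm it. The rake has a head with six tines at (450,250) and its handle runs to (538,262). The heap's two top blocks are at about (236,202) for a and (242,222) for b. First I'll turn the tool to the handle yaw (about -100°) and work out the blocks.

Emit:
{"method": "play_rows", "body": {
  "plan": [
    [0,0,0,0,0,7],
    [0,0,0,0,0,7],
    [0,0,0,0,0,7],
    [0,0,0,0,0,7],
    [0,0,0,0,0,7],
    [0,0,0,0,0,7],
    [0,0,0,0,0,7],
    [0,0,0,0,0,7],
    [0,0,0,0,0,7],
    [0,0,0,0,0,7],
    [0,0,0,0,0,5]
  ],
  "grip": 5
}}

```text
clock: 1.47
tool_pos: [0.2819, 0.6133, 0.2456]
orientation: [180.0, -0.0, -100.1]
force: [-0.5, 0.5, 0.6]
opening: 0.0499
gripper_force: 0.0
```

```bash
cat >> h.py <<'E'
def go(p,yaw=None):
    o=get_obs();M=R.from_euler('xyz',o['orientation'],degrees=True).as_matrix()
    print('t',round(o['clock'],2),'pos',o['tool_pos'].round(4),'rpy',o['orientation'].round(2),'F',np.round(o['force'],1))
    print('need cm',(100*M.T@(np.array(p)-o['tool_pos'])).round(2), 'turn z', None if yaw is None else o['orientation'][2]-yaw)
TC=np.array([.566,.052,0.]);TY=np.radians(104.6)
TR=np.array([[np.cos(TY),-np.sin(TY),0],[np.sin(TY),np.cos(TY),0],[0,0,1]])
def tray(p): return TR.T@(np.array(p)-TC)
def world(q): return TC+TR@np.array(q)
E
python3 - <<'E'
from h import *
s=snap('top')
for uv in [(236,202),(242.6,222)]:
    p=unproj(s,uv,.060);print(p.round(4),tray(p).round(4))
go([.55,.10,.244],-99.7)
E
```

```text
[0.5683 0.1285 0.06  ] [ 0.0734 -0.0215  0.06  ]
[0.5309 0.1161 0.06  ] [0.0709 0.0178 0.06  ]
t 1.52 pos [0.2818 0.6133 0.2456] rpy [ 180.      0.   -100.31] F [ 0.2  0.  -0.3]
need cm [ 45.7  -35.57   0.16] turn z -0.6106248865744988
```

Emit:
{"method": "play_rows", "body": {
  "plan": [
    [3,-2.3,0,0,0,0],
    [3,-2.3,0,0,0,0],
    [3,-2.3,0,0,0,0],
    [3,-2.3,0,0,0,0],
    [3,-2.3,0,0,0,0],
    [3,-2.3,0,0,0,0],
    [3,-2.3,0,0,0,0],
    [3,-2.3,0,0,0,0],
    [3,-2.3,0,0,0,0],
    [3,-2.3,0,0,0,0],
    [3,-2.3,0,0,0,0],
    [3,-2.3,0,0,0,0],
    [3,-2.3,0,0,0,0],
    [3,-2.3,0,0,0,0],
    [3.7,-3.4,0,0,0,0]
  ]
}}

```text
clock: 2.77
tool_pos: [0.5515, 0.1085, 0.2461]
orientation: [-180.0, 0.0, -99.5]
force: [0.3, 0.8, 0.2]
opening: 0.05
gripper_force: 0.0
```

Emit:
{"method": "play_rows", "body": {
  "plan": [
    [3.5,0,0,0,0,0],
    [3.5,0,0,0,0,0],
    [3.5,0,0,0,0,0],
    [3.5,0,0,0,0,0],
    [3.5,0,0,0,0,0],
    [3.5,0,0,0,0,0],
    [3.5,0,0,0,0,0],
    [3.5,0,0,0,0,0],
    [3.5,0,0,0,0,0],
    [3.5,0,0,0,0,0],
    [3.5,0,0,0,0,0],
    [3.5,0,0,0,0,0],
    [0,0,0,0,0,0],
    [0,0,0,0,0,0]
  ]
}}

```text
clock: 3.93
tool_pos: [0.4799, -0.3056, 0.2453]
orientation: [180.0, 0.0, -99.8]
force: [0.1, 0.7, 0.4]
opening: 0.0498
gripper_force: 0.0
```

Run:
```python
from h import *
s=snap('wrist','w1.png')
for t in ['rake_grip','rake_tines']:
    print(t,[(np.round(d['position'],4).tolist(),round(d['score'],2)) for d in spot_point('wrist',t)[:3]])
print(s['position'],s['attitude'],s['fx'],s['cx'],s['cy'])
go([.466,-.316,.045],-99.7)
```

```text
rake_grip [([0.4658, -0.316, 0.039], 0.94)]
rake_tines []
[ 0.46605809 -0.38831053  0.38445931] [1.61977135e+02 3.18724179e-02 1.70252750e+02] 307.15218890507043 319.1988515025355 197.32084676455975
t 4.08 pos [ 0.4807 -0.3033  0.2456] rpy [-1.7999e+02  1.0000e-02 -9.9610e+01] F [0.5 0.5 0.3]
need cm [ 1.5   1.24 20.06] turn z 0.0937926441986292
```

View pics/w1.png

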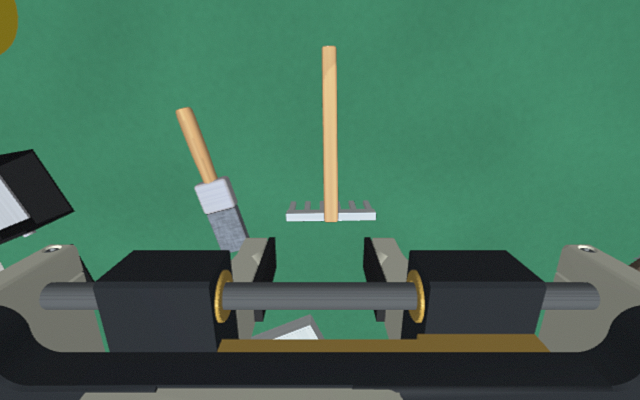

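The wrist view shows the rake handle from (329,47) to (331,220). It lines up with the tool axis and sits between the fingers after a small shift. The brush at (215,190) is clear to the side. Descending.

Emit:
{"method": "play_rows", "body": {
  "plan": [
    [0.75,0.62,1,0,0,0],
    [0.75,0.62,2,0,0,0],
    [0,0,2,0,0,0],
    [0,0,2,0,0,0],
    [0,0,2,0,0,0],
    [0,0,2,0,0,0],
    [0,0,2,0,0,0],
    [0,0,2,0,0,0],
    [0,0,1.5,0,0,0],
    [0,0,1.3,0,0,0],
    [0,0,1,0,0,0],
    [0,0,1,0,0,0],
    [0,0,0,0,0,0],
    [0,0,0,0,0,0],
    [0,0,0,0,0,0]
  ]
}}

```text
clock: 5.33
tool_pos: [0.4664, -0.3166, 0.0482]
orientation: [-179.9, -0.0, -99.7]
force: [0.8, 0.3, -0.2]
opening: 0.0501
gripper_force: 0.0
```

Run:
```python
from h import *
s=snap('wrist')
for uv,z in [((329,47),.017),((331,221),.060),((331,130),.04)]: pass
for t in ['rake_grip','rake_tines']:
    print(t,[(np.round(d['position'],4).tolist(),round(d['score'],2)) for d in spot_point('wrist',t)[:3]])
go([.466,-.316,.045],-99.7)
```

```text
rake_grip [([0.4652, -0.3146, 0.0371], 0.79)]
rake_tines []
t 5.48 pos [ 0.4664 -0.3167  0.0484] rpy [-1.7991e+02 -1.0000e-02 -9.9670e+01] F [0.3 0.5 0.5]
need cm [-0.07  0.05  0.34] turn z 0.02617391968595939
```

Emit:
{"method": "play_rows", "body": {
  "plan": [
    [0,0,0.3,0,0,0],
    [0,0,0,0,0,0],
    [0,0,0,0,0,0]
  ]
}}

```text
clock: 5.73
tool_pos: [0.4658, -0.3166, 0.0446]
orientation: [180.0, 0.0, -99.7]
force: [-0.0, 0.0, 0.7]
opening: 0.0497
gripper_force: 0.0
```

Emit:
{"method": "play_rows", "body": {
  "plan": [
    [0,0,0,0,0,0],
    [0,0,0,0,0,0],
    [0,0,0,0,0,0],
    [0,0,0,0,0,0],
    [0,0,0,0,0,0],
    [0,0,0,0,0,0],
    [0,0,0,0,0,0],
    [0,0,0,0,0,0],
    [0,0,0,0,0,0],
    [0,0,0,0,0,0]
  ],
  "grip": 0.5
}}

```text
clock: 6.57
tool_pos: [0.4658, -0.3166, 0.0446]
orientation: [180.0, 0.0, -99.7]
force: [-0.2, 0.1, 0.6]
opening: 0.0158
gripper_force: 30.0
```

Emit:
{"method": "play_rows", "body": {
  "plan": [
    [0,0,-0.5,0,0,0],
    [0,0,-1,0,0,0],
    [0,0,-1.5,0,0,0],
    [0,0,-1.5,0,0,0],
    [0,0,-2,0,0,0],
    [0,0,-2,0,0,0],
    [0,0,-2,0,0,0],
    [0,0,-1.5,0,0,0],
    [0,0,0,0,0,0],
    [0,0,0,0,0,0],
    [0,0,0,0,0,0]
  ]
}}

```text
clock: 7.48
tool_pos: [0.4655, -0.3163, 0.1643]
orientation: [180.0, 0.0, -99.7]
force: [0.2, 0.5, -1.6]
opening: 0.0157
gripper_force: 30.0
```

Run:
```python
from h import *
s=snap('top','t2.png');c=snap('scene','s2.png')
for n in ['top','scene']:
  for t in ['rake_grip','rake_tines']:
    print(t,[(np.round(d['position'],4).tolist(),round(d['score'],2)) for d in spot_point(n,t)[:3]])
go([.466,-.316,.045],-99.7);print(get_obs()['opening'],get_obs()['gripper_force'])
cv2.imwrite('pics/s2c.png',cv2.resize(cv2.imread('pics/s2.png')[60:220,200:360],None,fx=3.5,fy=3.5))
```

```text
rake_grip []
rake_tines []
rake_grip [([0.4657, -0.3175, 0.159], 0.74)]
rake_tines [([0.4779, -0.2562, 0.1205], 0.86)]
t 7.78 pos [ 0.4656 -0.3165  0.1639] rpy [ 1.7993e+02  1.0000e-02 -9.9680e+01] F [ 0.3 -0.3 -1.2]
need cm [-0.05 -0.04 11.89] turn z 0.015150344274331928
0.015946133463860004 29.960255026817322
```

View pics/s2c.png

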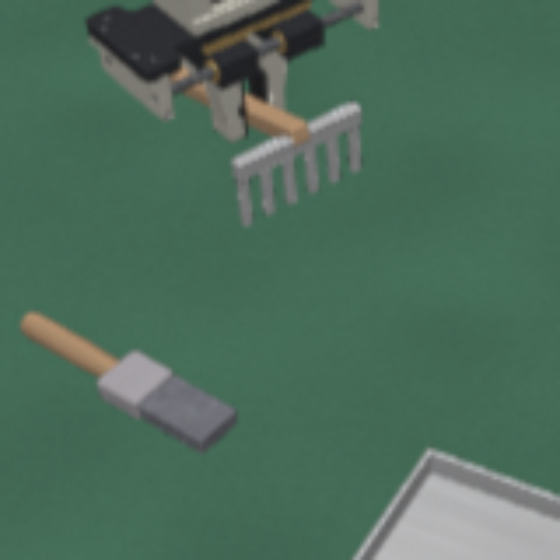

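The rake is held level: in the crop the head is at (300,140), its tines are free, and the tips are about 45 mm below the TCP. I'll turn it to the tray axis and carry it beyond the top blocks.

Emit:
{"method": "play_rows", "body": {
  "plan": [
    [0,0,0,0,0,-3],
    [0,0,0,0,0,-5],
    [0,0,0,0,0,-6],
    [0,0,0,0,0,-6],
    [0,0,0,0,0,-4.3],
    [-1,-0.5,0,0,0,0],
    [-2,-1,0,0,0,0],
    [-3,-1.5,0,0,0,0],
    [-3,-1.5,0,0,0,0],
    [-3,-1.5,0,0,0,0],
    [-3,-1.5,0,0,0,0],
    [-3,-1.5,0,0,0,0],
    [-3,-1.5,0,0,0,0],
    [-3,-1.5,0,0,0,0],
    [-3,-1.5,0,0,0,0],
    [-3,-1.5,0,0,0,0],
    [-3,-1.5,0,0,0,0],
    [-2,-1.5,0,0,0,0],
    [-2,-1,0,0,0,0],
    [-0.7,-0.2,0,0,0,0]
  ]
}}

```text
clock: 9.45
tool_pos: [0.5572, 0.1, 0.1643]
orientation: [-180.0, 0.0, -75.4]
force: [-0.2, 0.1, -1.2]
opening: 0.016
gripper_force: 30.0
```

Emit:
{"method": "play_rows", "body": {
  "plan": [
    [0,0,0,0,0,0],
    [0,0,0,0,0,0]
  ]
}}

```text
clock: 9.62
tool_pos: [0.556, 0.097, 0.1642]
orientation: [179.9, -0.0, -75.4]
force: [-0.5, -0.2, -2.4]
opening: 0.0155
gripper_force: 30.0
```

Run:
```python
from h import *
c=snap('scene','s3.png');w=snap('wrist')
for n in ['scene','wrist']:
  for t in ['rake_tines','block_a_center','rake_grip']:
    print(n,t,[(tray(d['position']).round(4).tolist(),round(d['score'],2)) for d in spot_point(n,t)[:8]])
print(tray(get_obs()['tool_pos']))
go(world([.046,-.002,.086]),-75.4)
cv2.imwrite('pics/s3c.png',cv2.resize(cv2.imread('pics/s3.png')[140:290,280:460],None,fx=4,fy=4))
```

```text
scene rake_tines [([0.1061, -0.0065, 0.1218], 0.71)]
scene block_a_center [([0.1786, -0.1119, 0.0112], 0.65), ([0.054, -0.1695, 0.0124], 0.63), ([0.0698, -0.0145, 0.0464], 0.57), ([0.1911, -0.0193, 0.0142], 0.51)]
scene rake_grip [([0.0472, 0.0027, 0.159], 0.68), ([0.0702, 0.0174, 0.0461], 0.64)]
wrist rake_tines []
wrist block_a_center [([0.0774, -0.0176, 0.0456], 0.7), ([0.1952, -0.0207, 0.0156], 0.61), ([0.0543, -0.1682, 0.0125], 0.56)]
wrist rake_grip [([0.0468, -0.0007, 0.16], 0.97)]
[ 0.04509526 -0.00194648  0.16467799]
t 10.02 pos [0.5565 0.0961 0.1647] rpy [-179.99    0.    -75.44] F [-0.  1. -1.]
need cm [-0.09 -0.    7.87] turn z -0.03815025864740562
```

View pics/s3c.png

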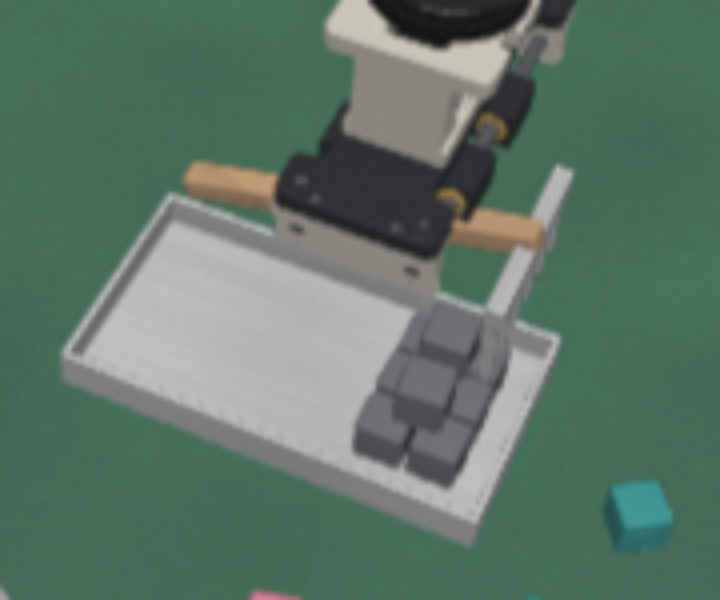

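The rake head is beyond the two top blocks and the tines are in line with the far row. The fingers are in front of the blocks and will stay above their 60 mm tops. Descending to tips at about 42 mm, then pulling slowly.

Emit:
{"method": "play_rows", "body": {
  "plan": [
    [-0.1,0,0.5,0,0,0],
    [0,0,1,0,0,0],
    [0,0,1.2,0,0,0],
    [0,0,1.2,0,0,0],
    [0,0,1.2,0,0,0],
    [0,0,1,0,0,0],
    [0,0,0.8,0,0,0],
    [0,0,0.5,0,0,0],
    [0,0,0.3,0,0,0],
    [0,0,0,0,0,0],
    [0,0,0,0,0,0]
  ]
}}

```text
clock: 10.93
tool_pos: [0.5565, 0.0977, 0.0878]
orientation: [-180.0, -0.0, -75.4]
force: [0.5, 0.4, -0.6]
opening: 0.0154
gripper_force: 30.0
```

Emit:
{"method": "play_rows", "body": {
  "plan": [
    [0.2,0,0,0,0,0],
    [0.3,0,0,0,0,0],
    [0.3,0,0,0,0,0],
    [0.3,0,0,0,0,0],
    [0.3,0,0,0,0,0],
    [0.3,0,0,0,0,0],
    [0.3,0,0,0,0,0],
    [0.3,0,0,0,0,0],
    [0.3,0,0,0,0,0],
    [0.3,0,0,0,0,0],
    [0.3,0,0,0,0,0],
    [0.3,0,0,0,0,0],
    [0,0,0,0,0,0]
  ]
}}

```text
clock: 12.02
tool_pos: [0.5651, 0.0632, 0.0874]
orientation: [180.0, -0.0, -75.4]
force: [1.1, -0.2, -0.7]
opening: 0.0158
gripper_force: 30.0
```

Run:
```python
from h import *
c=snap('scene','s4.png');w=snap('wrist')
for n in ['scene','wrist']:
  for t in ['rake_tines','block_a_center','rake_grip']:
    print(n,t,[(tray(d['position']).round(4).tolist(),round(d['score'],2)) for d in spot_point(n,t)[:8]])
print(tray(get_obs()['tool_pos']))
cv2.imwrite('pics/s4c.png',cv2.resize(cv2.imread('pics/s4.png')[140:290,280:460],None,fx=4,fy=4))
```

```text
scene rake_tines [([0.0715, -0.0039, 0.0441], 0.95)]
scene block_a_center [([0.0539, -0.1659, 0.0117], 0.81), ([0.1913, -0.0186, 0.015], 0.76), ([0.0536, -0.0178, 0.0447], 0.61), ([0.1755, -0.112, 0.0121], 0.58)]
scene rake_grip [([0.0126, -0.0001, 0.0844], 0.95)]
wrist rake_tines []
wrist block_a_center [([0.0515, -0.1647, 0.0122], 0.56)]
wrist rake_grip [([0.0125, -0.0019, 0.0806], 0.8)]
[ 0.01165012 -0.00208831  0.08755485]
```

View pics/s4c.png

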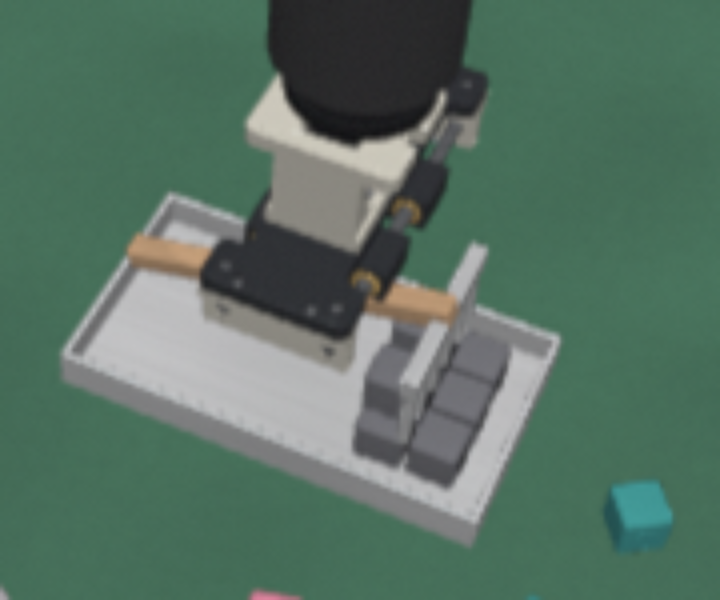

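The tines (head at (440,330) in the crop) are pushing both blocks along the bed toward its edge. Continuing slowly.

Emit:
{"method": "play_rows", "body": {
  "plan": [
    [0.2,0,0,0,0,0],
    [0.2,0,0,0,0,0],
    [0.2,0,0,0,0,0],
    [0.2,0,0,0,0,0],
    [0.2,0,0,0,0,0],
    [0.2,0,0,0,0,0],
    [0.2,0,0,0,0,0],
    [0.2,0,0,0,0,0],
    [0.2,0,0,0,0,0],
    [0.2,0,0,0,0,0],
    [0.2,0,0,0,0,0],
    [0.2,0,0,0,0,0],
    [0.2,0,0,0,0,0],
    [0.2,0,0,0,0,0],
    [0.2,0,0,0,0,0],
    [0.2,0,0,0,0,0],
    [0.2,0,0,0,0,0],
    [0,0,0,0,0,0]
  ]
}}

```text
clock: 13.92
tool_pos: [0.5738, 0.0306, 0.0876]
orientation: [180.0, -0.0, -75.4]
force: [0.2, 0.6, -1.4]
opening: 0.0154
gripper_force: 30.0
```

Emit:
{"method": "play_rows", "body": {
  "plan": [
    [0.2,0,0,0,0,0],
    [0.2,0,0,0,0,0],
    [0.2,0,0,0,0,0],
    [0.2,0,0,0,0,0],
    [0.2,0,0,0,0,0],
    [0.2,0,0,0,0,0],
    [0.2,0,0,0,0,0],
    [0.2,0,0,0,0,0],
    [0.2,0,0,0,0,0],
    [0.2,0,0,0,0,0],
    [0,0,0,0,0,0],
    [0,0,0,0,0,0]
  ]
}}

```text
clock: 14.92
tool_pos: [0.5788, 0.0114, 0.0875]
orientation: [180.0, -0.0, -75.4]
force: [0.3, -0.1, -1.2]
opening: 0.0158
gripper_force: 30.0
```

Run:
```python
from h import *
c=snap('scene','s5.png');w=snap('wrist','w5.png')
for n in ['scene','wrist']:
  for t in ['rake_tines','block_a_center','rake_grip']:
    print(n,t,[(tray(d['position']).round(4).tolist(),round(d['score'],2)) for d in spot_point(n,t)[:8]])
print(tray(get_obs()['tool_pos']))
a=cv2.resize(cv2.imread('pics/s5.png')[140:290,280:460],None,fx=4,fy=4)
cv2.imwrite('pics/s5c.png',a)
```

```text
scene rake_tines [([0.0189, -0.002, 0.0435], 0.95)]
scene block_a_center [([0.1888, -0.0197, 0.0148], 0.81), ([0.0518, -0.1691, 0.0143], 0.68), ([0.0106, -0.0223, 0.0165], 0.67), ([0.1737, -0.1147, 0.0128], 0.66)]
scene rake_grip [([-0.0449, -0.0053, 0.0842], 0.69)]
wrist rake_tines []
wrist block_a_center [([0.054, -0.167, 0.0112], 0.63)]
wrist rake_grip [([-0.0403, -0.0013, 0.0822], 0.91)]
[-0.0423439  -0.00211365  0.08756437]
```

View pics/s5c.png

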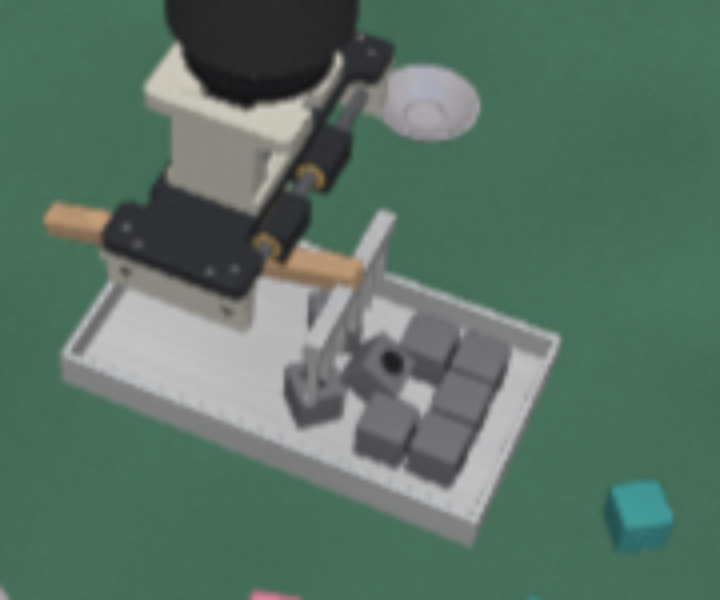

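Both top blocks are off the bed: one at (313,395), the other partly hidden near (320,305). A bed block in the middle front has shifted to (380,368). I'll lift and look from above.

Emit:
{"method": "play_rows", "body": {
  "plan": [
    [0,0,-0.5,0,0,0],
    [0,0,-1,0,0,0],
    [0,0,-1.5,0,0,0],
    [1,0,-1.5,0,0,0],
    [2,0,-1.5,0,0,0],
    [3,0,-1,0,0,0],
    [3,0,0,0,0,0],
    [3,0,0,0,0,0],
    [3,0,0,0,0,0],
    [3,0,0,0,0,0],
    [2,0,0,0,0,0],
    [1,0,0,0,0,0],
    [0,0,0,0,0,0],
    [0,0,0,0,0,0]
  ]
}}

```text
clock: 16.48
tool_pos: [0.6316, -0.1919, 0.158]
orientation: [-180.0, 0.0, -75.4]
force: [-0.0, 0.3, -1.8]
opening: 0.0154
gripper_force: 30.0
```

Run:
```python
from h import *
c=snap('scene','s6.png');w=snap('top','t6.png')
for n in ['scene','top']:
  for t in ['rake_tines','block_a_center']:
    print(n,t,[(tray(d['position']).round(4).tolist(),round(d['score'],2)) for d in spot_point(n,t)[:12]])
print(tray(get_obs()['tool_pos']))
a=cv2.resize(cv2.imread('pics/s6.png')[175:285,285:430],None,fx=2.75,fy=3.6,interpolation=2)
b=cv2.resize(cv2.imread('pics/t6.png')[145:265,200:360],(400,396),interpolation=2)
cv2.imwrite('pics/m6.png',np.hstack([a[:396,:399],b]))
```

```text
scene rake_tines [([-0.1932, -0.0015, 0.1142], 0.89)]
scene block_a_center [([0.0512, -0.1662, 0.0133], 0.77), ([0.0139, -0.0235, 0.0195], 0.76), ([0.176, -0.1141, 0.0124], 0.68), ([0.1898, -0.0176, 0.0154], 0.48)]
top rake_tines [([-0.1925, -0.0051, 0.113], 0.81)]
top block_a_center []
[-0.25152882 -0.00247429  0.15790892]
```

View pics/m6.png

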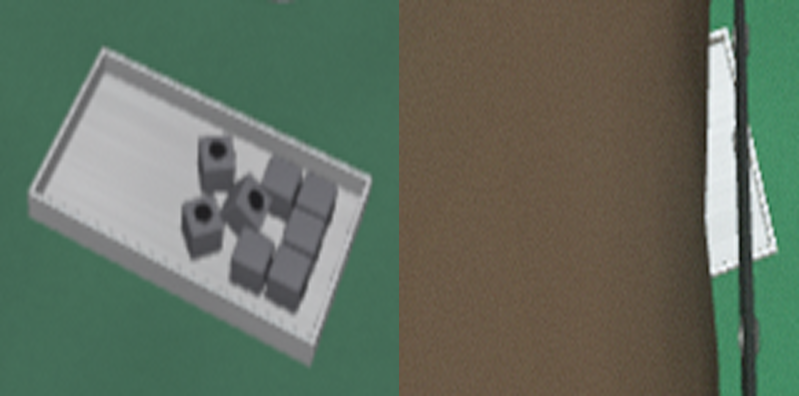

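The left half of the picture shows eight blocks in one layer. Two with the bore up are at (217,155) and (203,228) on the bare floor, and a shifted bed block is at (247,205). The top view is blocked by the arm. I'll move aside over the rake's old place and measure flatness from two cameras by triangulating the dark bores.

Emit:
{"method": "play_rows", "body": {
  "plan": [
    [0.3,0.7,0,0,0,0],
    [0.7,1.8,0,0,0,0],
    [1,2.5,0,0,0,0],
    [1.2,2.8,0,0,0,0],
    [1.2,2.8,0,0,0,0],
    [1.2,2.8,0,0,0,0],
    [1,2.5,0,0,0,0],
    [0.8,2,0,0,0,0],
    [0.4,1.3,0,0,0,0],
    [0,0,0,0,0,4],
    [0,0,0,0,0,6],
    [0,0,0,0,0,6],
    [0,0,0,0,0,5],
    [0,0,0,0,0,3.3],
    [0,0,0,0,0,0],
    [0,0,0,0,0,0]
  ]
}}

```text
clock: 18.12
tool_pos: [0.4657, -0.3155, 0.1576]
orientation: [-180.0, -0.0, -99.6]
force: [-0.3, 0.1, -1.6]
opening: 0.0159
gripper_force: 30.0
```

Run:
```python
from h import *
for n in ['scene','top']:
  s=snap(n,n+'7.png')
  for t in ['block_a_center','block_b_center']:
   for f in (spot_point,spot_in):
    print(n,t,f.__name__,[(tray(d['position']).round(4).tolist(),round(d['score'],2)) for d in f(n,t)[:12]])
  g=cv2.cvtColor(s['frame'],cv2.COLOR_RGB2GRAY)
  # tray floor mask in image
  m=np.zeros_like(g);M=R.from_euler('xyz',s['attitude'],degrees=True).as_matrix()
  def proj(p):
    q=M.T@(p-np.array(s['position']));return [s['fx']*q[0]/q[2]+s['cx'],s['fy']*q[1]/q[2]+s['cy']]
  pts=np.array([proj(world([x,y,.03])) for x,y in [(-.11,-.055),(.11,-.055),(.11,.055),(-.11,.055)]])
  cv2.fillPoly(m,[pts.astype(int)],255)
  for th in (35,45,55):
    k,l,st,ce=cv2.connectedComponentsWithStats(((g<th)&(m>0)).astype('uint8'))
    print(th,[(st[i,4],ce[i].round(1).tolist(),tray(unproj(s,ce[i],.032)).round(3)[:2].tolist()) for i in range(1,k) if st[i,4]>3])
go([.466,-.316,.045],-99.7)
```

```text
scene block_a_center call [([0.0093, -0.0221, 0.0186], 0.72), ([0.0549, -0.1665, 0.0112], 0.65), ([0.192, -0.021, 0.0158], 0.56), ([0.1763, -0.1127, 0.0131], 0.54)]
scene block_a_center call [([0.0566, -0.1737, 0.0245], 0.8), ([0.0142, -0.0304, 0.0313], 0.76), ([0.1925, -0.0269, 0.0257], 0.72), ([0.1781, -0.1233, 0.0251], 0.55)]
scene block_b_center call [([-0.0023, 0.0276, 0.0176], 0.58)]
scene block_b_center call [([0.0023, 0.0205, 0.0317], 0.69)]
35 [(np.int32(7), [363.4, 216.1], [0.001, 0.026]), (np.int32(9), [377.7, 230.0], [0.045, 0.004]), (np.int32(9), [358.6, 233.7], [0.011, -0.024])]
45 [(np.int32(13), [363.7, 216.0], [0.001, 0.027]), (np.int32(18), [377.5, 230.0], [0.045, 0.004]), (np.int32(17), [358.1, 233.6], [0.01, -0.024])]
55 [(np.int32(17), [363.6, 216.3], [0.002, 0.026]), (np.int32(19), [377.6, 230.1], [0.045, 0.004]), (np.int32(20), [358.5, 233.5], [0.011, -0.024])]
top block_a_center call [([0.1726, -0.1119, 0.0166], 0.82), ([0.0508, -0.1689, 0.0156], 0.82), ([0.013, -0.0234, 0.0169], 0.81), ([0.1935, -0.0197, 0.0131], 0.51)]
top block_a_center call [([0.0114, -0.0268, 0.0294], 0.75), ([0.1728, -0.1078, 0.0296], 0.69), ([0.1894, -0.0192, 0.0307], 0.67), ([0.0499, -0.1649, 0.0316], 0.53)]
top block_b_center call [([0.0115, -0.0233, 0.0181], 0.75), ([0.0022, 0.0202, 0.0196], 0.55)]
top block_b_center call [([-0.0005, 0.0259, 0.0312], 0.58)]
35 []
45 []
55 [(np.int32(8), [242.0, 215.5], [0.074, 0.002]), (np.int32(4), [254.5, 212.2], [0.049, 0.003]), (np.int32(8), [340.8, 215.5], [-0.107, 0.053])]
t 18.62 pos [ 0.4656 -0.3156  0.1575] rpy [180.     0.   -99.67] F [ 0.6  0.5 -0.7]
need cm [ 0.03 -0.04 11.25] turn z 0.028248468360231982
```

Run:
```python
from h import *
g=cv2.imread('pics/top7.png',0); np.set_printoptions(linewidth=250)
s=snap('top')
M=R.from_euler('xyz',s['attitude'],degrees=True).as_matrix()
for q in [(.011,-.0235,.032),(.001,.025,.032),(.045,.004,.032)]:
    p=M.T@(world(q)-np.array(s['position']));print(q,s['fx']*p[0]/p[2]+s['cx'],s['fy']*p[1]/p[2]+s['cy'])
print(g[188:238:1,244:292])
```

```text
(0.011, -0.0235, 0.032) 270.2809942289729 193.77576866477744
(0.001, 0.025, 0.032) 281.9014649871087 216.6703276276186
(0.045, 0.004, 0.032) 256.8010622187591 212.37336263786628
[[189 195 194 ... 192 188 191]
 [157 150 143 ... 194 194 190]
 [124 132 136 ... 194 198 199]
 ...
 [152 142 101 ... 197 200 182]
 [155 144 108 ... 173 200 201]
 [126 110  84 ... 189 202 211]]
```

Run:
```python
import cv2
g=cv2.imread('pics/top7.png',0)
for r in range(184,230): print(r,' '.join('%3d'%v for v in g[r,244:294]))
```

```text
184 192 188 190 187 183 187 186 186 189 192 190 191 191 193 190 193 190 191 191 195 193 179 143 142 157 181 198 196 192 192 191 190 191 189 189 189 193 194 194 194 194 193 197 199 199 196 196 199 198 200
185 189 187 190 188 185 190 192 185 186 191 189 191 190 190 193 187 190 194 193 194 182 143 125 134 127 134 148 176 194 189 191 191 189 192 194 196 192 192 195 195 195 194 194 196 197 194 198 197 196 201
186 191 188 188 191 187 187 190 190 189 190 192 189 194 190 193 194 194 195 190 195 170 119 133 143 136 134 124 137 174 198 196 193 193 197 192 196 193 195 196 192 193 197 198 196 199 198 199 198 199 197
187 186 187 188 191 191 196 194 192 193 193 193 190 192 194 191 192 189 186 193 180 142 129 140 142 144 144 139 130 130 138 170 198 195 195 194 192 192 190 197 194 195 201 195 199 198 201 200 196 196 193
188 189 195 194 176 150 155 154 180 195 192 188 191 188 190 186 187 189 186 190 172 126 135 141 147 147 146 143 146 138 124 124 154 181 195 193 193 191 197 196 196 198 196 195 198 193 192 188 191 192 194
189 157 150 143 137 132 133 105 136 181 192 191 188 185 187 186 187 189 192 177 
[... 7583 characters left out ...]
 197 200 198 196 197 198 191 157 110  82  64 104 168 196 196 196 192 187 191 190 190 188
227 100  53  82 131 145 138 139 142 145 145 147 146 147 143 149 144 122  77  60 148 200 193 193 198 200 201 197 197 200 198 193 194 195 192 194 190 182 165 158 183 193 192 191 189 190 191 190 192 194 192
228 109  58  82 128 140 137 139 142 143 144 146 147 145 144 150 150 135  87  42 141 202 203 198 198 196 200 197 197 192 197 192 196 197 199 197 196 198 193 187 193 193 190 191 190 194 194 194 193 197 195
229 119  73  65 113 141 142 141 143 142 147 145 145 148 151 148 150 141 100  49 143 208 202 199 196 198 194 195 196 197 195 197 200 197 197 195 192 191 193 194 196 193 197 196 191 191 195 196 197 189 192
```

From the pixel values, a's bore is at (269,193) and b's at (281,217). Both match flat blocks with tops at 32 mm to about 1 px, and their top faces are as bright as the flat bed. The shifted bed block (bore at (254,211)) is darker on two faces, so it stands tilted in front of its slot. I'll go back with the tines above the 32 mm tops and nudge it in +x back into its slot.

Emit:
{"method": "play_rows", "body": {
  "plan": [
    [0,0,0,0,0,-3.3],
    [0,0,0,0,0,-5],
    [0,0,0,0,0,-6],
    [0,0,0,0,0,-6],
    [0,0,0,0,0,-4],
    [-0.4,-1.2,0,0,0,0],
    [-0.8,-2,0,0,0,0],
    [-1,-2.5,0,0,0,0],
    [-1.2,-2.8,0,0,0,0],
    [-1.2,-2.8,0,0,0,0],
    [-1.2,-2.8,0,0,0,0],
    [-1,-2.5,0,0,0,0],
    [-1,-1.5,0,0,0,0],
    [-0.5,-0.6,0,0,0,0],
    [0,0,0,0,0,0]
  ]
}}

```text
clock: 19.92
tool_pos: [0.6265, -0.1865, 0.157]
orientation: [180.0, 0.0, -75.3]
force: [0.4, 0.5, -0.5]
opening: 0.0157
gripper_force: 30.0
```

Emit:
{"method": "play_rows", "body": {
  "plan": [
    [-1,0,0,0,0,0],
    [-2,0,0,0,0,0],
    [-3,0,0,0,0,0],
    [-3,0,0,0,0,0],
    [-3,0,0,0,0,0],
    [-3,0,0,0,0,0],
    [-2.5,0,0,0,0,0],
    [-1.5,0,0,0,0,0],
    [-0.8,0,0,0,0,0],
    [0,0,0,0,0,0],
    [0,0,0,0,0,0]
  ]
}}

```text
clock: 20.83
tool_pos: [0.5753, 0.0031, 0.1579]
orientation: [-180.0, -0.0, -75.4]
force: [0.5, -0.6, -0.4]
opening: 0.0158
gripper_force: 30.0
```

Run:
```python
from h import *
snap('scene')
for t in ['rake_tines','rake_grip']: print(t,[(tray(d['position']).round(4).tolist(),round(d['score'],2)) for d in spot_point('scene',t)[:3]])
print(tray(get_obs()['tool_pos']).round(4))
go(world([-.045,.003,.083]),-75.4)
```

```text
rake_tines [([0.0109, 0.0002, 0.1128], 0.92), ([-0.0029, 0.0004, -0.0005], 0.3)]
rake_grip []
[-0.0504  0.0031  0.1575]
t 20.98 pos [0.5757 0.0025 0.1575] rpy [179.99  -0.   -75.46] F [ 0.  -0.6 -1.7]
need cm [-0.54 -0.01  7.45] turn z -0.05842181021687054
```

Now I'll lower to tips at about 38 mm, nudge 40 mm in +x, then lift.

Emit:
{"method": "play_rows", "body": {
  "plan": [
    [0,0,0.5,0,0,0],
    [0,0,1,0,0,0],
    [0,0,1.2,0,0,0],
    [0,0,1.2,0,0,0],
    [0,0,1.2,0,0,0],
    [0,0,1,0,0,0],
    [0,0,0.8,0,0,0],
    [0,0,0.5,0,0,0],
    [0,0,0,0,0,0],
    [0,0,0,0,0,0]
  ]
}}

```text
clock: 21.82
tool_pos: [0.5758, 0.0034, 0.0834]
orientation: [180.0, -0.0, -75.4]
force: [-0.0, -0.4, -1.1]
opening: 0.016
gripper_force: 30.0
```

Emit:
{"method": "play_rows", "body": {
  "plan": [
    [-0.2,0,0,0,0,0],
    [-0.25,0,0,0,0,0],
    [-0.25,0,0,0,0,0],
    [-0.25,0,0,0,0,0],
    [-0.25,0,0,0,0,0],
    [-0.25,0,0,0,0,0],
    [-0.25,0,0,0,0,0],
    [-0.25,0,0,0,0,0],
    [-0.25,0,0,0,0,0],
    [-0.25,0,0,0,0,0],
    [-0.25,0,0,0,0,0],
    [-0.25,0,0,0,0,0],
    [-0.25,0,0,0,0,0],
    [-0.25,0,0,0,0,0],
    [-0.25,0,0,0,0,0],
    [-0.25,0,0,0,0,0],
    [-0.25,0,0,0,0,0],
    [0,0,0,0,0,0],
    [0,0,0,0,0,0]
  ]
}}

```text
clock: 23.4
tool_pos: [0.565, 0.0443, 0.0836]
orientation: [180.0, -0.0, -75.4]
force: [-0.0, -0.5, -1.5]
opening: 0.0157
gripper_force: 30.0
```

Emit:
{"method": "play_rows", "body": {
  "plan": [
    [0,0,-0.5,0,0,0],
    [0,0,-1,0,0,0],
    [0,0,-1.5,0,0,0],
    [0,0,-1.5,0,0,0],
    [1,0,-1.5,0,0,0],
    [2,0,-1.4,0,0,0],
    [3,0,0,0,0,0],
    [3,0,0,0,0,0],
    [3,0,0,0,0,0],
    [3,0,0,0,0,0],
    [3,0,0,0,0,0],
    [3,0,0,0,0,0],
    [2,0,0,0,0,0],
    [1,0,0,0,0,0],
    [0,0,0,0,0,0],
    [0,0,0,0,0,0]
  ]
}}

```text
clock: 24.73
tool_pos: [0.6255, -0.1885, 0.1579]
orientation: [-180.0, 0.0, -75.5]
force: [-1.0, 0.5, -1.5]
opening: 0.0155
gripper_force: 30.0
```

Run:
```python
from h import *
print(tray(get_obs()['tool_pos']).round(4))
go([.466,-.316,.1575],-99.7)
```

```text
[-0.2477  0.003   0.1579]
t 24.73 pos [ 0.6255 -0.1885  0.1579] rpy [-1.7999e+02  1.0000e-02 -7.5450e+01] F [-1.   0.5 -1.5]
need cm [ 8.34 18.64  0.04] turn z 24.24565787590653
```

Emit:
{"method": "play_rows", "body": {
  "plan": [
    [0.3,0.7,0,0,0,0],
    [0.7,1.8,0,0,0,0],
    [1.2,2.5,0,0,0,0],
    [1.3,2.8,0,0,0,0],
    [1.3,2.8,0,0,0,0],
    [1.3,2.8,0,0,0,0],
    [1,2.5,0,0,0,0],
    [0.8,1.7,0,0,0,0],
    [0.4,1,0,0,0,0],
    [0,0,0,0,0,4],
    [0,0,0,0,0,6],
    [0,0,0,0,0,6],
    [0,0,0,0,0,5],
    [0,0,0,0,0,3.3],
    [0,0,0,0,0,0],
    [0,0,0,0,0,0]
  ]
}}

```text
clock: 26.07
tool_pos: [0.4668, -0.3147, 0.1578]
orientation: [-180.0, 0.0, -99.5]
force: [-0.1, 0.3, -1.7]
opening: 0.0158
gripper_force: 30.0
```

Run:
```python
from h import *
s=snap('top','t8.png'); snap('scene','s8.png')
for n in ('top','scene'):
 for t in ['block_a_center','block_b_center']: print(n,t,[(tray(d['position']).round(4).tolist(),round(d['score'],2)) for d in spot_point(n,t)[:8]])
go([.466,-.316,.045],-99.7)
g=cv2.imread('pics/t8.png',0)
for r in range(184,232): print(r,' '.join('%3d'%v for v in g[r,232:294:2]))
```

```text
top block_a_center [([0.1956, -0.0212, 0.0163], 0.78), ([0.0522, -0.1698, 0.0134], 0.76), ([0.0165, -0.0246, 0.0174], 0.74), ([0.1739, -0.1091, 0.0144], 0.61)]
top block_b_center [([0.0005, 0.0249, 0.0188], 0.62)]
scene block_a_center [([0.0108, -0.0225, 0.0201], 0.76), ([0.1734, -0.1146, 0.0131], 0.76), ([0.0544, -0.1672, 0.0149], 0.58)]
scene block_b_center [([0.0011, 0.0255, 0.02], 0.59)]
t 26.37 pos [ 0.4666 -0.3153  0.1576] rpy [180.    -0.   -99.63] F [-0.2  0.5 -0.7]
need cm [ 0.08  0.05 11.26] turn z 0.06711904844482319
184  96 111 152 176 188 191 188 188 188 189 189 190 190 190 194 189 198 144 155 195 192 192 190 186 195 194 193 194 200 192 197
185 137 177 187 192 187 188 188 186 189 193 189 191 191 191 193 194 183 121 131 150 194 190 193 193 195 194 194 192 198 196 198
186 179 190 190 190 188 187 187 186 188 190 193 194 192 195 192 194 167 132 136 120 176 192 195 194 193 194 195 197 196 200 197
187 192 191 192 188 187 189 191 189 192 194 190 193 196 192 186 192 143 143 146 141 125 172 193 195 193 195 198 199 196 197 195
188 192 192 187 190 188 190 191 194 151 155 195 191 18
[... 4877 characters left out ...]
 198 193 193 193 200 195 197 194 111  68 168 196 192 190 192
227 107 131 135 140 144 150  98  83 142 139 142 149 146 145 121  61 199 193 199 199 198 195 194 193 180 160 193 193 188 192 193
228 131 137 137 138 145 146 104  80 143 141 146 145 147 149 133  45 205 199 200 199 194 193 196 195 199 189 191 190 192 193 192
229 134 135 138 142 144 147 125  65 142 139 146 145 148 147 144  52 210 201 195 194 199 198 196 198 192 194 195 195 195 193 193
230 133 137 139 141 144 145 138  47 134 143 142 145 149 148 143  68 179 193 195 196 197 197 192 191 194 195 198 193 194 195 194
231 134 135 141 140 144 148 141  50 131 144 147 146 146 150 154  80 165 203 198 195 196 196 196 196 199 198 193 195 196 197 193
```

The nudge worked. The middle block's top is now uniformly bright (about 145) and back in its slot, and a and b are flat and unmoved. I'll lay the rake down where it came from.

Emit:
{"method": "play_rows", "body": {
  "plan": [
    [0,0,1,0,0,0],
    [0,0,1.5,0,0,0],
    [0,0,1.5,0,0,0],
    [0,0,1.5,0,0,0],
    [0,0,1.5,0,0,0],
    [0,0,1.3,0,0,0],
    [0,0,1,0,0,0],
    [0,0,0.7,0,0,0],
    [0,0,0.5,0,0,0],
    [0,0,0.4,0,0,0],
    [0,0,0.3,0,0,0],
    [0,0,0,0,0,0],
    [0,0,0,0,0,0]
  ]
}}

```text
clock: 27.45
tool_pos: [0.4668, -0.3154, 0.0459]
orientation: [-180.0, -0.0, -99.7]
force: [-0.9, 0.4, -1.4]
opening: 0.0156
gripper_force: 30.0
```

Emit:
{"method": "play_rows", "body": {
  "plan": [
    [0,0,0,0,0,0],
    [0,0,0,0,0,0],
    [0,0,0,0,0,0],
    [0,0,0,0,0,0],
    [0,0,0,0,0,0],
    [0,0,0,0,0,0],
    [0,0,0,0,0,0],
    [0,0,0,0,0,0]
  ],
  "grip": 5
}}

```text
clock: 28.12
tool_pos: [0.4666, -0.3154, 0.0456]
orientation: [-180.0, -0.0, -99.7]
force: [0.1, -0.4, 0.2]
opening: 0.0494
gripper_force: 0.0
```

Emit:
{"method": "play_rows", "body": {
  "plan": [
    [0,0,-0.5,0,0,0],
    [0,0,-1,0,0,0],
    [0,0,-2,0,0,0],
    [0,0,-2,0,0,0],
    [0,0,-2,0,0,0],
    [0,0,-2,0,0,0],
    [0,0,-2,0,0,0],
    [0,0,-2,0,0,0],
    [0,0,-1,0,0,0],
    [0,0,0,0,0,0],
    [0,0,0,0,0,0]
  ]
}}

```text
clock: 29.03
tool_pos: [0.4667, -0.3153, 0.1911]
orientation: [-179.9, 0.0, -99.7]
force: [0.3, -0.4, -0.1]
opening: 0.0501
gripper_force: 0.0
```

Run:
```python
from h import *
for n in ['scene','wrist']:
  snap(n)
  for t in ['rake_grip','rake_tines','block_a_center','block_b_center']: print(n,t,[(np.round(d['position'],3).tolist(),round(d['score'],2)) for d in spot_point(n,t)[:3]])
o=get_obs();print(o['clock'],o['tool_pos'],o['opening'],np.abs(o['qvel']).max())
```

```text
scene rake_grip [([0.466, -0.317, 0.041], 0.74)]
scene rake_tines [([0.476, -0.254, 0.0], 0.64)]
scene block_a_center [([0.631, 0.252, 0.012], 0.75), ([0.716, 0.143, 0.01], 0.68), ([0.586, 0.068, 0.019], 0.5)]
scene block_b_center [([0.54, 0.047, 0.023], 0.61)]
wrist rake_grip [([0.466, -0.317, 0.039], 0.85)]
wrist rake_tines [([0.479, -0.255, 0.003], 0.57)]
wrist block_a_center []
wrist block_b_center []
29.5333 [ 0.46654983 -0.31533488  0.19021929] 0.04970834633905151 0.1384033581521217
```

```bash
python3 -c "
from plant import close_job;print(close_job())"
```

```text
the job is handed in; nothing more can be done
None
```

The job is handed in (about 29.5 s on the clock; no verdict was returned): by camera measurement both top blocks lie flat on the bare tray floor, a bed block the skim had tipped was nudged back flat into its slot with the rake, and the rake is back on the bench about 38 cm from the tray's centre.

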